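Load two battery packs into the charging cradle

ROBOT

A 7-joint arm with a two-finger parallel gripper is mounted at the origin on a cart in front of the work surface, level with it; the furniture and walls round the work are solid. World frame = base frame: x ahead of the robot, y to its left, z up, the work surface at z = 0. Lengths are in m, angles in rad, forces in N, time in s.
With the tool pointing down it reaches from about 0.4 to 0.85 m from the base axis. Payload 6.9 kg.
Tool frame: the origin (TCP) lies midway between the tips of the shut fingers; the grasp point (between the pads) lies 19 mm behind it; z points along the fingers, y is the line along which they close (so a half turn about z gives the same grasp; the last joint's range is limited). The gripper opens to 85 mm and grips with 20 to 120 N. Pads are 22 mm wide; open, the fingers measure 114 mm over their backs; the gripper's body (76 mm by 85 mm) begins 54 mm behind the grasp point. The pads swing forward as they close: fully open they stand 13 mm farther back than shut.
Start: joints at [-1.232, 0.507, -0.238, 1.5, 0.126, 1.149, -0.155], TCP at [0.144, 0.608, 0.231] pointing down, gripper open.
Joint ranges: [-3.08, 3.08], [-0.24, 2.05], [-1.43, 1.35], [0, 2.5], [-1.52, 4.66], [0.17, 1.96], [-2.89, 2.89]. Speed limits (rad/s): [2.39, 2.39, 3.14, 3.14, 3.14, 3.14, 3.14].

INTERFACE

Orientations are given as a unit quaternion [w, x, y, z].
In Python, from bench import ctrl gives the robot as it stands.
- The arm moves only by the tool send_rows, never from a script. Its argument "plan" is a list of rows, each an object of numbers: "fingers": the finger opening in m, from 0 to 0.0854; "tx", "ty", "tz": the shift along the tool's x, y, z in m; "ax", "ay", "az": the turn, a rotation vector about the tool's x, y, z in rad. In form: [{"fingers": .., "tx": .., "ty": .., "tz": .., "ax": .., "ay": .., "az": ..}, ...]. A call has 1 to 20 rows; each row shifts and turns the commanded pose from where the row before left it, along the tool's axes as they then stand; what a row does not reach is not made up. A row lasts 1/8 s, in which the tool goes at most 62.5 mm and 10.7 degrees, less where a joint would pass 70% of its speed; a pose out of reach is approached as far as the arm can. A call with a gripper value outside its range is refused whole. The fingers move at their own pace and stop on an object; "force" is the grip in N (left out, the last holds). Time passes only in rows, so rows that do not move let the fingers close. It gives the time, the measured TCP pose, the force, the opening and the grip force at its end, in the units of the state.
- ctrl.sense(): the state, without advancing time (a new reading comes with each control period).
- ctrl.camera(name): name is "scene" or "side" or "wrist"; returns the picture (420x560x3 uint8, red, green, blue); there is no depth.
- ctrl.calibration(name): a dict with "camera_matrix" (3x3 intrinsics, pixels), "rvec" (rotation vector, rad) and "tvec" (3), from world to camera coordinates, as OpenCV has them; the wrist camera has in their place "hand_eye" (4x4, takes a point from camera to tool coordinates, whose origin is the TCP and whose axes are the flange's). Camera axes: x right, y down, z forward; pixel columns grow to the right and rows downward; lengths in m; the calibration is good to about 2 mm. A picture is of the moment at which its call begins: read the wrist's pose just before it. calibration takes no time and is no camera call.
- ctrl.job_done(): hands the job in; it is judged then, once.
Trained networks look in the newest picture that a camera, given by its name, has taken for a name from the list of things; names that differ only in an ending like _2 or _b are one class to them, and where a whole thing is asked for, a point or a joint stands for the part that bears it (a point fixed in the world has none). Each returns a list of dicts, best first, with "conf" (0 to 1); they miss things now and then, are a little off and sometimes report something else, mostly with a low value. They report only what shows in the picture. A call takes as long as a camera call.
- ctrl.find_in(camera, target): "rect" ([left, top, right, bottom] in pixels, round what is visible of it).
The state is a dict: "time": time; "joints": joint angles; "qd": joint speeds; "joint_torque": joint torques, N m; "tcp_pos": TCP position; "eef_rot": TCP orientation; "contact_force": force on the tool from outside, world axes, zero at the start; "moment": the same for the moment, N m; "opening": finger opening in m; "gripper_force": force on a finger pad.
Only numpy, scipy, OpenCV 4.12 (cv2) and the standard library are available. Lean on these libraries where they do the work, as an engineer would, in place of code of your own. Each camera call takes 0.05 s, during which the arm holds its last target. There are 200 camera calls.

TASK

Put the two battery packs one by one into the charging cradle, each in the bay that fits its width, with its nose (the contact end) in the gap that faces the contact bar, so that it sits flat on the bay floor. Then slide the contact bar (the one with the black grip) fully home towards the packs so that its pins meet their contacts, and let go. Keep the packs roughly upright on the way and leave the tin, the pliers and the screwdriver where they are.

Things in the scene. Friction and masses are not known exactly. Their poses are not given: they have to be found in the camera images.
- wide_pack: the wide battery pack, lying flat: dark body 80 mm long (its x), 50 mm wide (y), 44 mm high (z), about 0.3 kg; from its +x end sticks a grey contact nose, 14 mm long, 28 mm wide, 22 mm high from the underside. Origin: centre of the underside of the 80 mm body. Starts on the bench left of the cradle, nose away from the robot within 70 degrees; which pack is nearer the robot varies
- narrow_pack: the narrow battery pack, lying flat: dark body 80 mm long (its x), 36 mm wide (y), 44 mm high (z), about 0.2 kg; from its +x end sticks a grey contact nose, 14 mm long, 18 mm wide, 22 mm high from the underside. Origin: centre of the underside of the 80 mm body. Starts on the bench left of the cradle, nose away from the robot within 70 degrees; which pack is nearer the robot varies
- wide_pack_nose (a point): middle of the wide pack's nose face, 54 mm along x from the pack's origin and 11 mm above its underside
- narrow_pack_nose (a point): middle of the narrow pack's nose face, 54 mm along x from the pack's origin and 11 mm above its underside
- cradle: charging cradle fixed to the bench: grey base plate 8 mm thick, x = -60 to +130 mm and y = -95 to +95 mm in its own frame, two fenced bays centred on x = 0 at y = +46 mm (wide) and y = -46 mm (narrow), the contact bar across its far end. Origin: at bench height, midway between the bays; +x from the bays to the bar, away from the robot within 0.25 rad; z up
- wide_bay (a point): centre of the floor of the wide bay (left, +y side), 8 mm above the bench: a seated pack's origin comes here, its x along the cradle's x; axes as the cradle's. Open-topped, inside 86 x 56 mm (3 mm of play all round); fences 6 mm thick with rounded tops stand 14 mm above this floor (keep the fingers above them); the +x fence has a 34 mm gap for the nose. A pack turned end for end does not go down
- narrow_bay (a point): centre of the floor of the narrow bay (right, -y side), 8 mm above the bench: a seated pack's origin comes here, its x along the cradle's x; axes as the cradle's. Open-topped, inside 86 x 42 mm (3 mm of play all round); fences 6 mm thick with rounded tops stand 14 mm above this floor (keep the fingers above them); the +x fence has a 24 mm gap for the nose. A pack turned end for end does not go down
- contact_bar (a joint): slide of the contact bar along the cradle's -x, in m: 0 = fully out, 0.031 = home at its stop, brass pins at the noses (they may push a pack back a few mm). Starts at 0 to 0.006, stays where left; about 2 N of friction, no spring. Grey bar 18 mm thick (x), 190 mm long (y), top 31 mm above the bench
- bar_grip (a point): point in the bar's black grip, 58 mm above the bench: an upright block in the middle of the bar, 16 mm along the cradle's x, 40 mm along y, from 31 to 71 mm above the bench. Moves with the bar: 104 mm along x from the cradle's origin when fully out, 73 mm when home
- flux_tin: round white tin, 67 mm across and 36 mm high, standing beyond the cradle; bystander. Origin: centre of its underside
- red_pliers: pliers with red handles, 61 x 174 x 14 mm, lying to the left of the packs; bystander. Origin: centre of the underside
- yellow_driver: screwdriver with a yellow handle, 33 x 136 x 33 mm, lying at the back behind the packs; bystander. Origin: centre of the underside

How it is judged:
On the way, in this order (a step that is already met when the one before it is completed fails the run):
1. both packs sit released in their own bays, flat on the floor, nose towards the contact bar, while the bar is still out (less than 15 mm in) (horizontal distance between wide_pack and wide_bay below 0.007 m and z of wide_pack in the frame of wide_bay between -0.004 and 0.004 m and angle between each of wide_pack, narrow_pack's own z axis and vertical below 0.06 rad and x of wide_pack_nose in the frame of wide_bay above 0.044 m and linear speed of each of wide_pack, narrow_pack below 0.02 m/s and horizontal distance between narrow_pack and narrow_bay below 0.007 m and z of narrow_pack in the frame of narrow_bay between -0.004 and 0.004 m and x of narrow_pack_nose in the frame of narrow_bay above 0.044 m and contact force between each of wide_pack, narrow_pack and the fingers below 0.1 N and value of joint contact_bar below 0.015 m), for 0.2 s.
2. the contact bar is slid home (at least 28 mm of its 31 mm) (value of joint contact_bar above 0.028 m), for 0.2 s.
At the end, for the whole second after the job is handed in: each pack lies at rest in the bay of its own width (within 7 mm of the bay centre, within 4 mm of its floor, level within 0.06 rad, nose towards the contact bar), and the contact bar is at least 28 mm in (horizontal distance between wide_pack and wide_bay below 0.007 m and z of wide_pack in the frame of wide_bay between -0.004 and 0.004 m and angle between each of wide_pack, narrow_pack's own z axis and vertical below 0.06 rad and x of wide_pack_nose in the frame of wide_bay above 0.044 m and linear speed of each of wide_pack, narrow_pack below 0.02 m/s and horizontal distance between narrow_pack and narrow_bay below 0.007 m and z of narrow_pack in the frame of narrow_bay between -0.004 and 0.004 m and x of narrow_pack_nose in the frame of narrow_bay above 0.044 m and value of joint contact_bar above 0.028 m); the robot touches nothing.
It fails at once if the white tin has moved by more than 20 mm (distance of flux_tin from where it was at the start of the episode above 0.02 m).
It fails at once if the pair of pliers has moved by more than 20 mm (distance of red_pliers from where it was at the start of the episode above 0.02 m).
It fails at once if the screwdriver has moved by more than 20 mm (distance of yellow_driver from where it was at the start of the episode above 0.02 m).
It fails at once if the wide pack is tipped by more than 0.7 rad (angle between wide_pack's own z axis and vertical above 0.7 rad).
It fails at once if the narrow pack is tipped by more than 0.7 rad (angle between narrow_pack's own z axis and vertical above 0.7 rad).
It also fails if it takes over 72 s, if anything falls off the work surface, if the arm or the gripper's body presses on something with over 40 N, if the wrist force passes 120 N, or if a joint passes its speed limit or range.

## Working session

There is one attempt and no reset: what is moved stays moved. The work goes in short steps, Python scripts to look and compute and a tool call to move; the robot and the scene stay as the last step left them, time stands still between calls to the robot, and variables do not carry over. Pictures are saved under pics/ and viewed, at most 10 in all, crops included, and the job is handed in when it is done.

Besides the shell and the picture viewer there is one more tool, called after ">>>" as a command line: name --argument value ..., lists and objects as JSON in quotes. send_rows: Moves the arm, as the interface text tells. Its arguments: {"type":"object","properties":{"plan":{"type":"array","items":{"type":"object","properties":{"fingers":{"type":"number"},"tx":{"type":"number"},"ty":{"type":"number"},"tz":{"type":"number"},"ax":{"type":"number"},"ay":{"type":"number"},"az":{"type":"number"}}}},"force":{"type":"number"}},"required":["plan"]}

```bash
mkdir -p pics
cat > h.py <<'E'
import numpy as np, cv2
from bench import ctrl
def snap(n,f):
    im=ctrl.camera(n); cv2.imwrite('pics/'+f,cv2.cvtColor(im,cv2.COLOR_RGB2BGR)); return im
def cam(n,s=None):
    c=ctrl.calibration(n);K=np.array(c['camera_matrix'],float)
    if 'rvec' in c:
        R=cv2.Rodrigues(np.array(c['rvec'],float))[0];t=np.array(c['tvec'],float).ravel()
    else:
        s=s or ctrl.sense();H=np.array(c['hand_eye']);w,x,y,z=s['eef_rot']
        from scipy.spatial.transform import Rotation as Ro
        T=np.eye(4);T[:3,:3]=Ro.from_quat([x,y,z,w]).as_matrix();T[:3,3]=s['tcp_pos']
        C=np.linalg.inv(T@H);R=C[:3,:3];t=C[:3,3]
    return K,R,t
def ray(c,uv,z):
    K,R,t=c;o=-R.T@t;d=R.T@np.linalg.inv(K)@np.array([uv[0],uv[1],1.]);return o+d*(z-o[2])/d[2]
def proj(c,P):
    K,R,t=c;p=(K@(R@np.atleast_2d(P).T+t[:,None])).T;return p[:,:2]/p[:,2:]
E
python3 - <<'E'
from h import *
np.set_printoptions(precision=3,suppress=True)
s=ctrl.sense();print(s)
ims=[snap(n,n+'0.png') for n in('scene','side')]
snap('wrist','wrist0.png')
for n in('scene','side','wrist'):
    K,R,t=cam(n,s);print(n,-R.T@t,K[0,0])
    for o in('wide_pack','narrow_pack','cradle','bar_grip','flux_tin','red_pliers','yellow_driver'):
        print(n,o,[(np.round(r['rect']),round(r['conf'],2)) for r in ctrl.find_in(n,o)[:2]])
E
```

```text
{'time': 0.0, 'joints': array([-1.233,  0.508, -0.238,  1.501,  0.126,  1.149, -0.155]), 'qd': array([ 0.   ,  0.002, -0.001, -0.   , -0.001, -0.   , -0.002]), 'joint_torque': array([  0.001, -62.058,  -2.187, -24.966,   0.013,   0.012,  -0.   ]), 'tcp_pos': array([0.144, 0.608, 0.23 ]), 'eef_rot': array([-0.   ,  0.116,  0.993, -0.001]), 'contact_force': array([-0.317, -0.906,  0.799]), 'moment': array([ 0.002, -0.023,  0.001]), 'gripper_force': 0.0, 'opening': 0.08549567014320211}
scene [ 0.336 -0.417  0.796] 389.43153266345803
scene wide_pack [(array([249., 191., 290., 224.]), 0.89)]
scene narrow_pack [(array([186., 224., 226., 247.]), 0.69)]
scene cradle [(array([222., 247., 337., 355.]), 0.76)]
scene bar_grip [(array([282., 249., 330., 316.]), 0.73), (array([338., 225., 361., 254.]), 0.68)]
scene flux_tin [(array([339., 229., 363., 258.]), 0.86), (array([184., 222., 225., 243.]), 0.36)]
scene red_pliers [(array([182., 160., 237., 193.]), 0.78)]
scene yellow_driver [(array([295., 180., 321., 212.]), 0.81), (array([336., 224., 365., 256.]), 0.49)]
side [0.34  0.749 0.598] 393.1660732427607
side wide_pack [(array([236., 226., 269., 276.]), 0.79)]
side narrow_pack [(array([311., 248., 352., 295.]), 0.7)]
side cradle [(array([277., 170., 364., 234.]), 0.97)]
side bar_grip [(array([285., 173., 312., 219.]), 0.91), (array([222., 175., 244., 202.]), 0.74)]
side flux_tin [(array([219., 176., 245., 203.]), 0.65)]
side red_pliers [(array([200., 326., 302., 365.]), 0.81)]
side yellow_driver [(array([175., 215., 213., 256.]), 0.71)]
wrist [0.073 0.624 0.373] 344.04512715189924
wrist wide_pack []
wrist narrow_pack []
wrist cradle []
wrist bar_grip []
wrist flux_tin []
wrist red_pliers []
wrist yellow_driver []
```

Run:
```python
import cv2
a=cv2.imread('pics/scene0.png')[155:365,170:370];cv2.imwrite('pics/s1.png',cv2.resize(a,(571,600),interpolation=cv2.INTER_CUBIC))
a=cv2.imread('pics/side0.png')[160:370,165:375];cv2.imwrite('pics/d1.png',cv2.resize(a,(600,600),interpolation=cv2.INTER_CUBIC))
from h import *
np.set_printoptions(precision=3,suppress=True)
for n,d in(('scene',{'w':(269,205),'n':(206,233),'grip':(300,280),'tin':(351,243)}),('side',{'w':(252,248),'n':(331,268),'tin':(232,189)})):
    for k,v in d.items(): print(n,k,ray(cam(n),v,.025))
```

```text
scene w [0.643 0.22  0.025]
scene n [0.458 0.198 0.025]
scene grip [ 0.609 -0.021  0.025]
scene tin [0.774 0.02  0.025]
side w [0.625 0.215 0.025]
side n [0.455 0.201 0.025]
side tin [0.767 0.043 0.025]
```

View pics/s1.png

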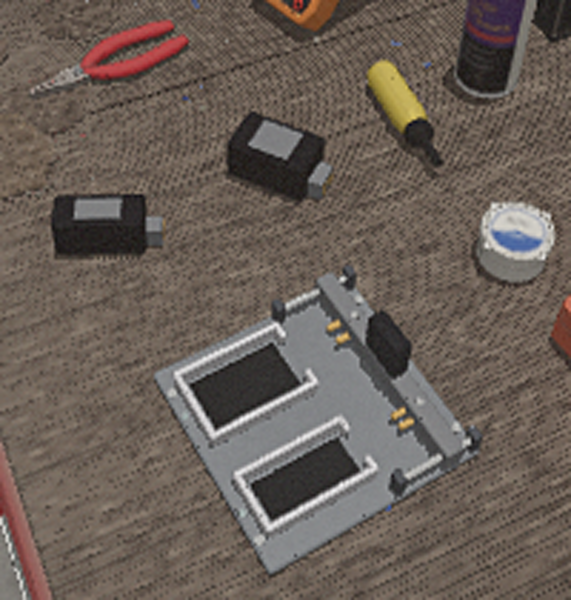

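View pics/d1.png

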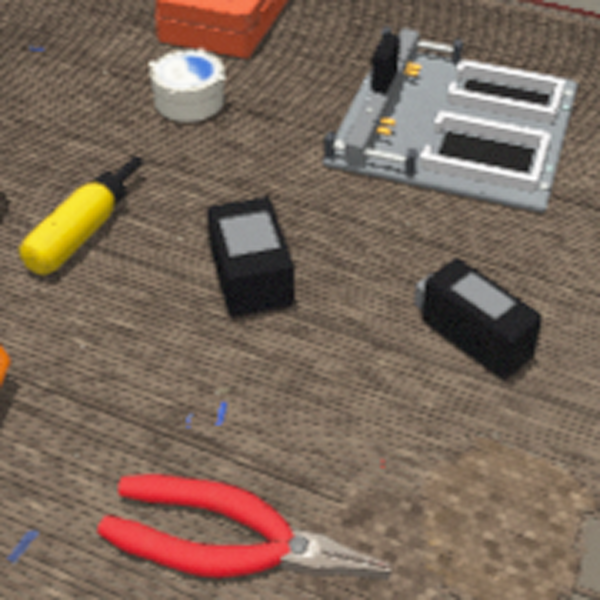

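>>> send_rows --plan '[{"tx":-0.041,"ty":-0.027,"tz":-0.0085},{"tx":-0.041,"ty":-0.027,"tz":-0.0085},{"tx":-0.041,"ty":-0.027,"tz":-0.0085},{"tx":-0.041,"ty":-0.027,"tz":-0.0085},{"tx":-0.041,"ty":-0.027,"tz":-0.0085},{"tx":-0.041,"ty":-0.027,"tz":-0.0085},{"tx":-0.041,"ty":-0.027,"tz":-0.0085},{"tx":-0.041,"ty":-0.027,"tz":-0.0085},{"tx":-0.041,"ty":-0.027,"tz":-0.0085},{"tx":-0.041,"ty":-0.027,"tz":-0.0085},{"tx":-0.041,"ty":-0.027,"tz":-0.0085},{"tx":-0.041,"ty":-0.027,"tz":-0.0085},{"tx":-0.041,"ty":-0.027,"tz":-0.0085},{"tx":-0.041,"ty":-0.027,"tz":-0.0085},{"tx":0},{"tx":0}]'

```text
$.plan[0]: bad value
```

Run:
```python
from h import *
import json
s=ctrl.sense();snap('wrist','w1.png');print(s['tcp_pos'],s['eef_rot'],s['joints'],s['time'])
json.dump({'tcp_pos':list(s['tcp_pos']),'eef_rot':list(s['eef_rot'])},open('s1.json','w'))
for o in('wide_pack','narrow_pack','cradle','bar_grip'):
        print(o,[(np.round(r['rect']),round(r['conf'],2)) for r in ctrl.find_in('wrist',o)[:2]])
```

```text
[0.14420553 0.60809937 0.2312661 ] [ 6.95512718e-07  1.16133176e-01  9.93233650e-01 -4.91156755e-05] [-1.23249667  0.50750681 -0.23762081  1.50021551  0.12572639  1.14895131
 -0.15479902] 1.2
wide_pack []
narrow_pack []
cradle []
bar_grip []
```

View pics/w1.png

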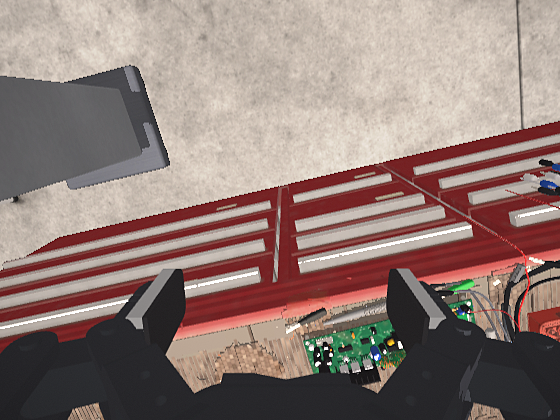

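>>> send_rows --plan '[{"fingers":0.085,"tx":-0.042,"ty":-0.025,"tz":-0.008,"ax":0,"ay":0,"az":0},{"fingers":0.085,"tx":-0.042,"ty":-0.025,"tz":-0.008,"ax":0,"ay":0,"az":0},{"fingers":0.085,"tx":-0.042,"ty":-0.025,"tz":-0.008,"ax":0,"ay":0,"az":0},{"fingers":0.085,"tx":-0.042,"ty":-0.025,"tz":-0.008,"ax":0,"ay":0,"az":0},{"fingers":0.085,"tx":-0.042,"ty":-0.025,"tz":-0.008,"ax":0,"ay":0,"az":0},{"fingers":0.085,"tx":-0.042,"ty":-0.025,"tz":-0.008,"ax":0,"ay":0,"az":0},{"fingers":0.085,"tx":-0.042,"ty":-0.025,"tz":-0.008,"ax":0,"ay":0,"az":0},{"fingers":0.085,"tx":-0.042,"ty":-0.025,"tz":-0.008,"ax":0,"ay":0,"az":0},{"fingers":0.085,"tx":-0.042,"ty":-0.025,"tz":-0.008,"ax":0,"ay":0,"az":0},{"fingers":0.085,"tx":-0.042,"ty":-0.025,"tz":-0.008,"ax":0,"ay":0,"az":0},{"fingers":0.085,"tx":-0.042,"ty":-0.025,"tz":-0.008,"ax":0,"ay":0,"az":0},{"fingers":0.085,"tx":-0.042,"ty":-0.025,"tz":-0.008,"ax":0,"ay":0,"az":0},{"fingers":0.085,"tx":-0.042,"ty":-0.025,"tz":-0.008,"ax":0,"ay":0,"az":0},{"fingers":0.085,"tx":-0.042,"ty":-0.025,"tz":-0.008,"ax":0,"ay":0,"az":0},{"fingers":0.085,"tx":-0.042,"ty":-0.025,"tz":-0.008,"ax":0,"ay":0,"az":0},{"fingers":0.085,"tx":0,"ty":0,"tz":0,"ax":0,"ay":0,"az":0},{"fingers":0.085,"tx":0,"ty":0,"tz":0,"ax":0,"ay":0,"az":0}]'

```text
time: 3.58
tcp_pos: [0.6704, 0.0985, 0.3508]
eef_rot: [-0.001, 0.116, 0.993, 0.0]
contact_force: [-0.4, -0.1, -0.0]
opening: 0.0847
gripper_force: 0.0
```

Run:
```python
from h import *
import json
s=ctrl.sense();snap('wrist','w2.png');print(s['tcp_pos'],s['eef_rot'],s['joints'],s['time'])
json.dump({'tcp_pos':list(s['tcp_pos']),'eef_rot':list(s['eef_rot'])},open('s2.json','w'))
for o in('wide_pack','narrow_pack','cradle','bar_grip'):
        print(o,[(np.round(r['rect']),round(r['conf'],2)) for r in ctrl.find_in('wrist',o)[:2]])
```

```text
[0.6703502  0.09851488 0.35084007] [-5.22262702e-04  1.16003588e-01  9.93248599e-01  3.41000921e-04] [-0.14752944  0.53890558 -0.06720953  1.10973827  0.03359256  1.49476252
  1.13045027] 3.575
wide_pack [(array([324.,  76., 401., 148.]), 0.68), (array([ 73.,   0., 258., 182.]), 0.32)]
narrow_pack [(array([310.,   0., 338.,  20.]), 0.62)]
cradle [(array([ 72.,   0., 258., 184.]), 0.61)]
bar_grip [(array([116., 116., 250., 174.]), 0.86)]
```

View pics/w2.png

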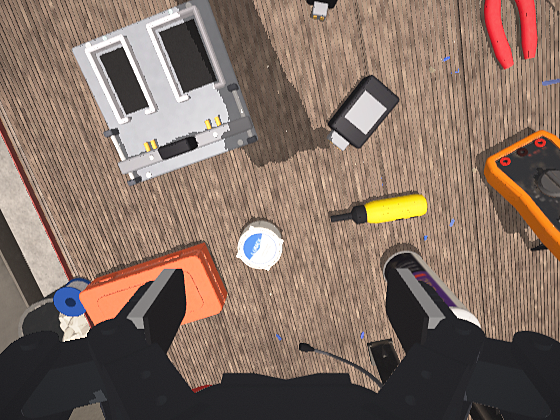

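>>> send_rows --plan '[{"fingers":0.085,"tx":0.04,"ty":-0.01,"tz":0,"ax":0,"ay":0,"az":0},{"fingers":0.085,"tx":0.04,"ty":-0.01,"tz":0,"ax":0,"ay":0,"az":0},{"fingers":0.085,"tx":0.04,"ty":-0.01,"tz":0,"ax":0,"ay":0,"az":0},{"fingers":0.085,"tx":0.04,"ty":0,"tz":0,"ax":0,"ay":0,"az":0},{"fingers":0.085,"tx":0,"ty":0,"tz":0,"ax":0,"ay":0,"az":0},{"fingers":0.085,"tx":0,"ty":0,"tz":0,"ax":0,"ay":0,"az":0}]'

```text
time: 4.58
tcp_pos: [0.5085, 0.1057, 0.3518]
eef_rot: [0.001, 0.116, 0.993, 0.0]
contact_force: [-0.7, 0.3, -0.0]
opening: 0.0845
gripper_force: 0.0
```

Run:
```python
from h import *
import json
s=ctrl.sense();im=snap('wrist','w3.png');print(s['tcp_pos'],s['eef_rot'],s['joints'],s['time'])
json.dump({'tcp_pos':list(s['tcp_pos']),'eef_rot':list(s['eef_rot'])},open('s3.json','w'))
for o in('wide_pack','narrow_pack','cradle','bar_grip'):
        print(o,[(np.round(r['rect']),round(r['conf'],2)) for r in ctrl.find_in('wrist',o)[:2]])
a=cv2.imread('pics/w3.png')[0:300,30:430];cv2.imwrite('pics/w3c.png',cv2.resize(a,(800,600),interpolation=cv2.INTER_CUBIC))
```

```text
[0.50847002 0.10574656 0.35179714] [7.19648458e-04 1.15860406e-01 9.93265243e-01 6.87167245e-05] [-0.19007548  0.25841096 -0.08456505  1.55463525  0.02266772  1.3281048
  1.0612903 ] 4.575
wide_pack [(array([341., 195., 410., 257.]), 0.64)]
narrow_pack [(array([330.,  70., 370., 148.]), 0.68), (array([342., 195., 408., 260.]), 0.48)]
cradle [(array([112., 127., 279., 275.]), 0.7), (array([342., 191., 410., 258.]), 0.43)]
bar_grip [(array([152., 229., 275., 279.]), 0.91)]
```

View pics/w3c.png

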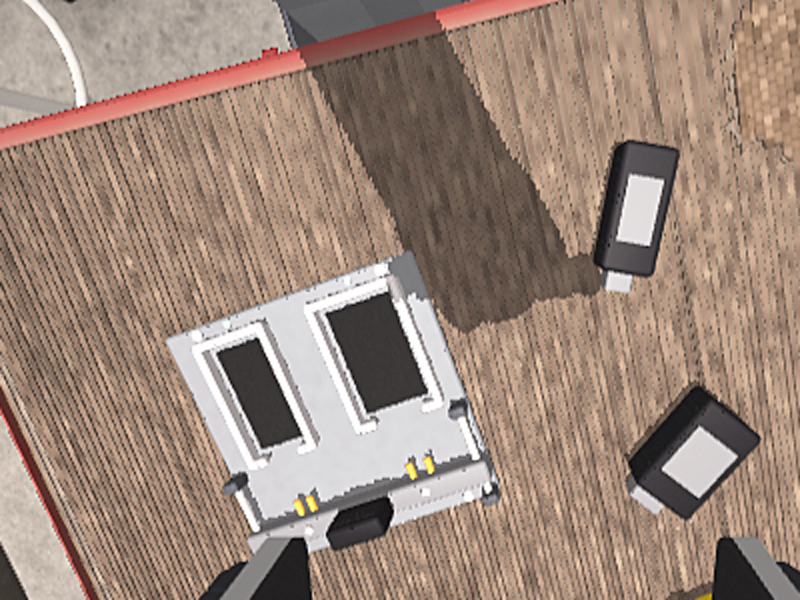

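```bash
cat > fit.py <<'E'
from h import *
from scipy.optimize import minimize
def rot(p,P):
    c,s=np.cos(p[2]),np.sin(p[2]);P=np.atleast_2d(P)
    return np.c_[p[0]+c*P[:,0]-s*P[:,1],p[1]+s*P[:,0]+c*P[:,1],P[:,2]]
def fitpack(im,c,rect,w,p0,up=4,z0=0):
    l,t,r,b=[int(v) for v in rect];l-=8;t-=8;r+=8;b+=8;l=max(l,0);t=max(t,0)
    a=cv2.resize(im[t:b,l:r],None,fx=up,fy=up,interpolation=cv2.INTER_CUBIC)
    v=a.max(2).astype(int);m=((v<75)).astype(np.uint8)
    n,lab,st,_=cv2.connectedComponentsWithStats(m);k=1+np.argmax(st[1:,4])
    pts=cv2.findContours((lab==k).astype(np.uint8),cv2.RETR_EXTERNAL,cv2.CHAIN_APPROX_NONE)[0]
    M=np.zeros(m.shape,np.uint8);cv2.drawContours(M,pts,-1,1,-1)
    M=cv2.morphologyEx(M,cv2.MORPH_OPEN,np.ones((9,9)))
    B=np.array([[x,y,z+z0] for x in(-.04,.04) for y in(-w/2,w/2) for z in(0,.044)])
    def hull(p,Q=B):
        q=(proj(c,rot(p,Q))-[l-.5,t-.5])*up-.5
        return cv2.convexHull(q.astype(np.float32))
    def cost(p):
        G=np.zeros(M.shape,np.uint8);cv2.fillConvexPoly(G,np.round(hull(p)*16).astype(np.int32),1,shift=4)
        return 1-(G&M).sum()/max((G|M).sum(),1)
    best=None
    for dy in(-.3,0,.3):
        x0=np.array(p0,float)+[0,0,dy]
        r_=minimize(cost,x0,method='Nelder-Mead',options=dict(initial_simplex=x0+np.array([[0,0,0],[.01,0,0],[0,.01,0],[0,0,.15]]),xatol=1e-4,fatol=1e-5,maxiter=300))
        if best is None or r_.fun<best.fun:best=r_
    cv2.polylines(a,[np.round(hull(best.x)).astype(np.int32)],True,(255,0,0),1)
    N=np.array([[x,y,z+z0] for x in(.04,.054) for y in(-w*.27,w*.27) for z in(0,.022)])
    cv2.polylines(a,[np.round(hull(best.x,N)).astype(np.int32)],True,(0,255,0),1)
    return best.x,best.fun,a
E
cat > m3.py <<'E'
from fit import *
import json
from scipy.optimize import least_squares
np.set_printoptions(precision=4,suppress=True)
c=cam('wrist',json.load(open('s3.json')));im=cv2.cvtColor(cv2.imread('pics/w3.png'),cv2.COLOR_BGR2RGB)
out=[]
for n,rc,w in(('wide',(341,190,412,262),.05),('narrow',(326,68,372,148),.036)):
    ctr=ray(c,((rc[0]+rc[2])/2,(rc[1]+rc[3])/2),.022)
    p,f,a=fitpack(im,c,rc,w,[ctr[0],ctr[1],-.4 if n=='wide' else .2]);print(n,p,f);out.append(a)
uv=np.array([[167,341],[412,253],[193,350],[262,322],[305,304],[388,278]])/2+[30,0]
P=np.array([[-60,-95,8],[-60,95,8],[-49,-73,22],[-49,-19,22],[-49,12,22],[-49,80,22]])/1e3
r=least_squares(lambda p:(proj(c,rot(p,P))-uv).ravel(),[.5,-.03,.1]);print('cradle',r.x,r.fun)
a=cv2.resize(im[120:285,100:290],None,fx=3,fy=3,interpolation=cv2.INTER_CUBIC)
def dr(Q,col):
    q=((proj(c,rot(r.x,np.array(Q)/1e3))-[99.5,119.5])*3-.5);cv2.polylines(a,[np.round(q).astype(np.int32)],True,col,1)
dr([[-60,-95,8],[-60,95,8],[130,95,8],[130,-95,8]],(255,0,0))
for y,h in((46,34),(-46,27)):dr([[-49,y-h,22],[-49,y+h,22],[49,y+h,22],[49,y-h,22]],(0,255,0))
for e in(0,6):dr([[96-e,-20,71],[96-e,20,71],[112-e,20,71],[112-e,-20,71]],(255,0,255*(e>0)))
H=600;can=np.zeros((H,800,3),np.uint8)
can[:a.shape[0],:a.shape[1]]=a
x=a.shape[1];y=0
for b in out:
    b=cv2.resize(b,None,fx=.65,fy=.65);can[y:y+b.shape[0],x:x+b.shape[1]]=b;y+=b.shape[0]+5
cv2.imwrite('pics/f3.png',can[...,::-1])
E
python3 m3.py
```

```text
wide [ 0.6275  0.2108 -0.9413] 0.07354398858883548
narrow [ 0.4537  0.1994 -0.3988] 0.06763544018058687
cradle [ 0.515  -0.0378  0.1037] [-1.1293  0.1222  0.2038 -1.1492 -1.1187 -0.3763 -0.315   0.8124 -1.1991
  2.3311  3.4425 -1.413 ]
```

View pics/f3.png

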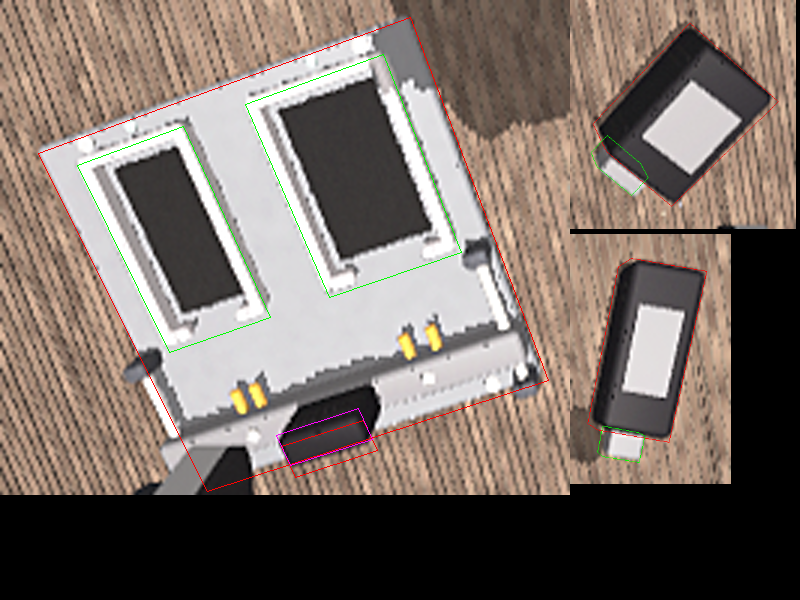

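```bash
cat > m4.py <<'E'
from fit import *
import json
from scipy.optimize import least_squares
np.set_printoptions(precision=4,suppress=True)
c=cam('wrist',json.load(open('s3.json')))
f=lambda q:np.array(q,float)/3+[99.7,119.7]
N=f([[80,160],[185,126],[268,315],[172,347]]);W=f([[257,103],[383,58],[458,243],[335,288]]);pl=f([[38,152],[410,18]]);pin=f([[420,341],[248,397]])
def box(y,h):return np.array([[a,y+b,z] for a in(-.049,.049) for b in(-h,h) for z in(.008,.021)])
def res(p):
    o=[]
    for B,Q in((box(-.046,.027),N),(box(.046,.034),W)):
        h=cv2.convexHull(proj(c,rot(p,B)).astype(np.float32))
        o+=[cv2.pointPolygonTest(h,(float(u),float(v)),True) for u,v in Q]
        o+=list((proj(c,rot(p,B)).mean(0)-Q.mean(0))*.7)
    o+=list((proj(c,rot(p,[[-.06,-.095,.008],[-.06,.095,.008]]))-pl).ravel()*.7)
    o+=list((proj(c,rot(p,[[p[3],.046,.019],[p[3],-.046,.019]]))-pin).ravel())
    return np.array(o)
r=least_squares(res,[.515,-.038,.104,.08],diff_step=1e-3,x_scale=[.01,.01,.05,.01]);print(r.x,r.cost);print(r.fun)
E
python3 m4.py
```

```text
[ 0.515  -0.0386  0.0909  0.0853] 4.4855133298932115
[-0.3742  0.6003  0.183   0.2654  0.3942 -0.3914  1.2397  0.8631  0.5593
  2.1071 -0.48    0.5106 -0.3126 -0.3726  0.0692  0.3681 -0.1235  0.2429
 -0.2764 -0.0737]
```

>>> send_rows --force 40 --plan '[{"fingers":0.085,"tx":0,"ty":0,"tz":0,"ax":0,"ay":0,"az":0.177},{"fingers":0.085,"tx":0,"ty":0,"tz":0,"ax":0,"ay":0,"az":0.177},{"fingers":0.085,"tx":0,"ty":0,"tz":0,"ax":0,"ay":0,"az":0.177},{"fingers":0.085,"tx":0,"ty":0,"tz":0,"ax":0,"ay":0,"az":0.178},{"fingers":0.085,"tx":0.003,"ty":0.0316,"tz":0.044,"ax":0,"ay":0,"az":0},{"fingers":0.085,"tx":0.003,"ty":0.0316,"tz":0.044,"ax":0,"ay":0,"az":0},{"fingers":0.085,"tx":0.003,"ty":0.0316,"tz":0.044,"ax":0,"ay":0,"az":0},{"fingers":0.085,"tx":0.003,"ty":0.0316,"tz":0.044,"ax":0,"ay":0,"az":0},{"fingers":0.085,"tx":0.003,"ty":0.0316,"tz":0.044,"ax":0,"ay":0,"az":0},{"fingers":0.085,"tx":0,"ty":0,"tz":0,"ax":0,"ay":0,"az":0},{"fingers":0.085,"tx":0,"ty":0,"tz":0,"ax":0,"ay":0,"az":0}]'

```text
time: 6.2
tcp_pos: [0.6273, 0.21, 0.1314]
eef_rot: [0.0, 0.454, 0.891, -0.0]
contact_force: [0.3, -0.4, -0.1]
opening: 0.0849
gripper_force: 0.0
```

```bash
cat > near.py <<'E'
import sys
from fit import *
np.set_printoptions(precision=4,suppress=True)
def go(name,w,p0,fn,z0=0):
    s=ctrl.sense();im=snap('wrist',fn+'_raw.png');c=cam('wrist',s)
    q=proj(c,rot(p0,[[0,0,.022+z0],[.04,w/2,z0],[-.04,w/2,z0],[.04,-w/2,z0],[-.04,-w/2,z0]]))
    r=[*q.min(0),*q.max(0)];r=[r[0]-15,r[1]-15,r[2]+15,r[3]+15];print(np.round(r),[(np.round(k['rect']),round(k['conf'],2)) for k in ctrl.find_in('wrist',name)[:2]])
    p,f,a=fitpack(im,c,r,w,p0,up=3,z0=z0);print(name,p,f)
    k=min(1,700/max(a.shape[:2]),600/a.shape[0]);cv2.imwrite('pics/'+fn+'.png',cv2.resize(a,None,fx=k,fy=k)[...,::-1])
    w_,x,y,z=s['eef_rot'];from scipy.spatial.transform import Rotation as Ro
    R=Ro.from_quat([x,y,z,w_]).as_matrix();th=np.arctan2(R[1,0],R[0,0])
    print('tcp',s['tcp_pos'],'theta',th,'tilt',R[:,2],'t',s['time'],s['joints'])
    d=R.T@(np.array([p[0],p[1],s['tcp_pos'][2]])-s['tcp_pos']);print('tool shift',d,'az',-((p[2]+np.pi-th+np.pi)%(2*np.pi)-np.pi))
E
python3 -c "
from near import *
go('wide_pack',.05,[.6275,.2108,-.941],'nw')"
```

```text
[240. 134. 333. 259.] [(array([248., 147., 327., 269.]), 0.6)]
wide_pack [ 0.6283  0.2101 -0.8955] 0.04498503195879067
tcp [0.6273 0.21   0.1314] theta 2.1992145563214676 tilt [-0.0001 -0.0007 -1.    ] t 6.2 [-0.3689  0.6425  0.0148  1.5298 -0.01    0.9697  0.277 ]
tool shift [-0.0005  0.0009 -0.    ] az -0.04692706553900683
```

View pics/nw.png

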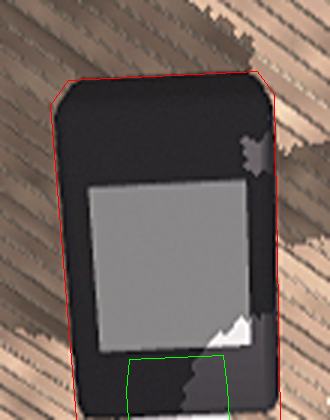

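```bash
cat > re.py <<'E'
from fit import *
np.set_printoptions(precision=4,suppress=True)
s=ctrl.sense();c=cam('wrist',s);im=cv2.imread('pics/nw_raw.png')[...,::-1]
p,f,a=fitpack(im,c,(240,134,335,300),.05,[.628,.21,-.92],up=3);print(p,f);cv2.imwrite('pics/nw2.png',np.ascontiguousarray(a[...,::-1]))
E
python3 re.py
```

```text
Traceback (most recent call last):
  File "re.py", line 1, in <module>
    from fit import *
  File "fit.py", line 1, in <module>
    from h import *
  File "h.py", line 1, in <module>
    import numpy as np, cv2
  File "re.py", line 2, in <module>
    np.set_printoptions(precision=4,suppress=True)
NameError: name 'np' is not defined
```

```bash
mv re.py refit.py; python3 refit.py
```

```text
[ 0.6291  0.2103 -0.9022] 0.04934281115879824
```

View pics/nw2.png

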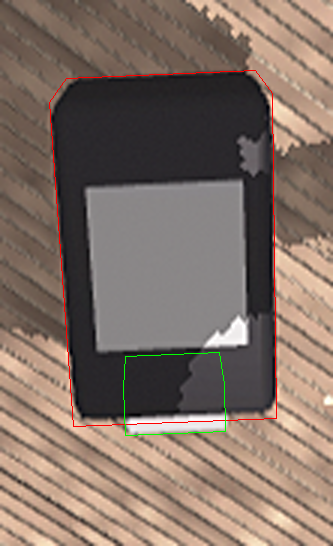

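>>> send_rows --force 40 --plan '[{"fingers":0.085,"tx":0,"ty":0.0016,"tz":0.038,"ax":0,"ay":0,"az":-0.04},{"fingers":0.085,"tx":0,"ty":0,"tz":0.038,"ax":0,"ay":0,"az":0},{"fingers":0.085,"tx":0,"ty":0,"tz":0.038,"ax":0,"ay":0,"az":0},{"fingers":0.085,"tx":0,"ty":0,"tz":0,"ax":0,"ay":0,"az":0},{"fingers":0.03,"tx":0,"ty":0,"tz":0,"ax":0,"ay":0,"az":0},{"fingers":0.03,"tx":0,"ty":0,"tz":0,"ax":0,"ay":0,"az":0},{"fingers":0.03,"tx":0,"ty":0,"tz":0,"ax":0,"ay":0,"az":0},{"fingers":0.03,"tx":0,"ty":0,"tz":0,"ax":0,"ay":0,"az":0},{"fingers":0.03,"tx":0,"ty":0,"tz":0,"ax":0,"ay":0,"az":0},{"fingers":0.03,"tx":0,"ty":0,"tz":0,"ax":0,"ay":0,"az":0}]'

```text
time: 7.55
tcp_pos: [0.6296, 0.2119, 0.0199]
eef_rot: [0.001, 0.436, 0.9, 0.001]
contact_force: [-1.9, -0.5, 7.9]
opening: 0.0493
gripper_force: 42.9
```

>>> send_rows --plan '[{"fingers":0.03,"tx":0,"ty":0,"tz":-0.04,"ax":0,"ay":0,"az":0},{"fingers":0.03,"tx":0,"ty":0,"tz":-0.04,"ax":0,"ay":0,"az":-0.1655},{"fingers":0.03,"tx":0,"ty":0,"tz":-0.03,"ax":0,"ay":0,"az":-0.1655},{"fingers":0.03,"tx":0,"ty":0,"tz":0,"ax":0,"ay":0,"az":-0.1655},{"fingers":0.03,"tx":0,"ty":0,"tz":0,"ax":0,"ay":0,"az":-0.1655},{"fingers":0.03,"tx":0,"ty":0,"tz":0,"ax":0,"ay":0,"az":-0.1655},{"fingers":0.03,"tx":0,"ty":0,"tz":0,"ax":0,"ay":0,"az":-0.1655},{"fingers":0.03,"tx":0.0228,"ty":-0.0322,"tz":0,"ax":0,"ay":0,"az":0},{"fingers":0.03,"tx":0.0228,"ty":-0.0322,"tz":0,"ax":0,"ay":0,"az":0},{"fingers":0.03,"tx":0.0228,"ty":-0.0322,"tz":0,"ax":0,"ay":0,"az":0},{"fingers":0.03,"tx":0.0228,"ty":-0.0322,"tz":0,"ax":0,"ay":0,"az":0},{"fingers":0.03,"tx":0.0228,"ty":-0.0322,"tz":0,"ax":0,"ay":0,"az":0},{"fingers":0.03,"tx":0.0228,"ty":-0.0322,"tz":0,"ax":0,"ay":0,"az":0},{"fingers":0.03,"tx":0,"ty":0,"tz":0,"ax":0,"ay":0,"az":0},{"fingers":0.03,"tx":0,"ty":0,"tz":0,"ax":0,"ay":0,"az":0}]'

```text
time: 9.43
tcp_pos: [0.5103, 0.0071, 0.1281]
eef_rot: [0.001, -0.045, 0.999, 0.0]
contact_force: [0.3, 0.1, -3.0]
opening: 0.049
gripper_force: 43.6
```

```bash
cat > hov.py <<'E'
# composite: wrist crop with predicted outlines + scene crop
from fit import *
import sys
np.set_printoptions(precision=4,suppress=True)
CR=[.515,-.0386,.091]
def hov(w,by,pz,fn,dx=0):
    s=ctrl.sense();q=s['eef_rot'];th=2*np.arctan2(q[2],q[1]);p=[*s['tcp_pos'][:2],th-np.pi]
    print(s['tcp_pos'],th,s['opening'],s['gripper_force'],s['time'],s['joints'])
    z0=s['tcp_pos'][2]-pz;can=np.zeros((600,800,3),np.uint8)
    for n,(ox,oy,k),sz in(('wrist',(130,60,2),(400,600)),('scene',(215,190,4),(400,600))):
        im=snap(n,fn+n+'.png');c=cam(n,s)
        a=cv2.resize(im[oy:oy+sz[1]//k,ox:ox+sz[0]//k],None,fx=k,fy=k,interpolation=cv2.INTER_CUBIC)
        def dr(Q,col,pp):
            u=(proj(c,rot(pp,np.array(Q)))-[ox-.5,oy-.5])*k-.5;cv2.polylines(a,[np.round(u).astype(np.int32)],True,col,1)
        R=lambda x0,x1,y0,y1,z:[[x0,y0,z],[x1,y0,z],[x1,y1,z],[x0,y1,z]]
        if w:
            dr(R(-.04,.04,-w/2,w/2,z0+.044),(255,255,0),p);dr(R(-.04,.04,-w/2,w/2,z0),(255,160,0),p);dr(R(.04,.054,-w*.275,w*.275,z0+.022),(255,255,0),p)
        dr(R(-.06,.13,-.095,.095,.008),(255,0,0),CR)
        for y,h in((.046,.034),(-.046,.027)):
            dr(R(-.049,.049,y-h,y+h,.021),(0,255,0),CR);dr(R(-.043,.043,y-h+.006,y+h-.006,.008),(0,255,255),CR)
        x=0 if n=='wrist' else 400
        can[:a.shape[0],x:x+a.shape[1]]=a[:600,:400]
    cv2.imwrite('pics/'+fn+'.png',can[...,::-1])
E
python3 -c "
from hov import *
hov(.05,.046,.0199,'hw')"
```

```text
[0.5103 0.0071 0.1281] 3.2324815483986766 0.049002151760026535 43.58575522899628 9.425 [ 0.1493  0.4539 -0.3033  1.9426  0.1891  0.7705  1.4006]
```

View pics/hw.png

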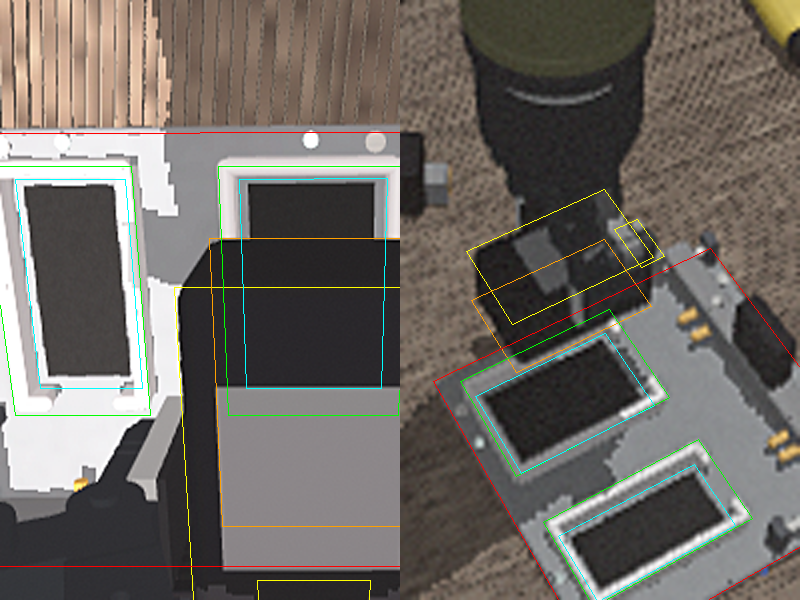

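Run:
```python
from hov import *
im=cv2.imread('pics/hwwrist.png')[...,::-1];s=ctrl.sense();c=cam('wrist',s)
g=im.mean(2)
print('rows115..158 wide cols262-305',g[115:160,262:285].mean(1).round().astype(int))
print('narrow cols145-180',g[115:160,150:170].mean(1).round().astype(int))
print('row162-172 cols',list(zip(range(125,205,1),g[162:172,125:205].mean(0).round().astype(int))))
print('row162-172 cols',list(zip(range(232,340,1),g[162:172,232:340].mean(0).round().astype(int))))
print('pred plate',proj(c,rot(CR,[[-.06,.04,.008],[-.06,-.05,.008]])))
for y in(-.067,-.073,-.025,-.019,.018,.012,.074,.08):print(y,proj(c,rot(CR,[[-.03,y,.021],[-.03,y,.008]])).ravel())
print(proj(c,rot(CR,[[-.049,.046,.021],[-.043,.046,.021],[-.043,.046,.008],[-.049,-.046,.021],[-.043,-.046,.021],[-.043,-.046,.008]])))
```

```text
rows115..158 wide cols262-305 [106 106 106 105 104 104 101 115 142 144 147 155 160 161 163 163 161 160
 155 146 146 145 152 178 206 225 226 237 243 231 223 216 189 142 146 151
 123  30  41  44  44  43  43  43  43]
narrow cols145-180 [165 163 162 157 153 151 150 147 142 167 217 215 223 242 244 244 246 246
 244 241 242 242 223 186 172 230 255 255 255 255 255 255 255 255 233 244
 247 200  42  63  68  68  68  68  68]
row162-172 cols [(125, np.int64(255)), (126, np.int64(255)), (127, np.int64(255)), (128, np.int64(255)), (129, np.int64(255)), (130, np.int64(255)), (131, np.int64(225)), (132, np.int64(174)), (133, np.int64(178)), (134, np.int64(180)), (135, np.int64(184)), (136, np.int64(181)), (137, np.int64(175)), (138, np.int64(194)), (139, np.int64(171)), (140, np.int64(250)), (141, np.int64(247)), (142, np.int64(235)), (143, np.int64(175)), (144, np.int64(49)), (145, np.int64(64)), (146, np.int64(68)), (147, np.int64(69)), (148, np.int64(68)), (149, np.int64(67)), (150, np.int64(69)), (151, np.int64(68)), (152, np.int64(67)), (153, np.int64(68)), (154, np.int64(69)), (155, np.int64(68
[... 3215 characters left out ...]
t64(137)), (333, np.int64(145)), (334, np.int64(147)), (335, np.int64(147)), (336, np.int64(147)), (337, np.int64(147)), (338, np.int64(147)), (339, np.int64(146))]
pred plate [[277.1244 125.7689]
 [155.7545 125.6896]]
-0.067 [130.4664 168.8393 137.7904 165.921 ]
-0.073 [122.2517 168.8339 129.9636 165.9158]
-0.025 [187.9703 168.8773 192.5791 165.9572]
-0.019 [196.1852 168.8827 200.4062 165.9623]
0.018 [246.8445 168.9162 248.6734 165.9942]
0.012 [238.6294 168.9108 240.8463 165.989 ]
0.074 [323.5196 168.9668 321.7281 166.0424]
0.08 [331.7349 168.9723 329.5555 166.0475]
[[285.1915 142.5547]
 [285.1884 151.013 ]
 [285.2071 148.9065]
 [156.433  142.4702]
 [157.3258 150.9289]
 [163.4685 148.8265]]
```

Run:
```python
from hov import *
im=cv2.imread('pics/hwwrist.png')[...,::-1];s=ctrl.sense();c=cam('wrist',s)
g=cv2.GaussianBlur(im.astype(np.float32),(0,0),.8);b=g[...,2]-g[...,0] # blueness: wood->grey
for x in range(136,345,10):
    col=b[112:134,x:x+6].mean(1);d=np.diff(col);print(x+2.5,112.5+d.argmax()+0.0,round(float(d.max()),1),end=' | ')
print()
w=g.mean(2)
for x in list(range(150,186,7))+list(range(246,330,7)):
    col=w[130:146,x:x+5].mean(1);d=np.diff(col);col2=w[143:156,x:x+5].mean(1);d2=np.diff(col2);print(x+2,130.5+d.argmax(),143.5+d2.argmin(),end=' | ')
print()
for y in range(150,240,8): # narrow right outer edge, wide left outer edge, wide left pad
    r=w[y:y+3];d=np.diff(r[:,185:215].mean(0));e=np.diff(r[:,228:246].mean(0));p=np.diff(r[:,160:198].mean(0));l=np.diff(r[:,135:160].mean(0))
    print(y+1,'nr',185.5+d.argmin(),'npadL',135.5+l.argmin(),'npadR',160.5+p.argmax(),'wl',228.5+e.argmax())
for x,z in((-.045,.008),(-.045,.021),(-.02,.021),(0,.021),(.02,.021),(.04,.021)):print(x,z,proj(c,rot(CR,[[x,-.019,z],[x,.012,z],[x,-.046,z]])).round(1).tolist())
```

```text
138.5 123.5 22.4 | 148.5 122.5 21.6 | 158.5 123.5 22.2 | 168.5 122.5 20.6 | 178.5 122.5 20.1 | 188.5 123.5 25.9 | 198.5 122.5 27.5 | 208.5 122.5 22.3 | 218.5 122.5 13.8 | 228.5 122.5 13.2 | 238.5 122.5 12.9 | 248.5 122.5 14.1 | 258.5 122.5 14.0 | 268.5 122.5 13.0 | 278.5 122.5 14.7 | 288.5 122.5 12.8 | 298.5 121.5 12.6 | 308.5 121.5 12.3 | 318.5 121.5 14.3 | 328.5 121.5 13.4 | 338.5 121.5 14.1 | 
152 140.5 151.5 | 159 139.5 152.5 | 166 139.5 152.5 | 173 139.5 152.5 | 180 139.5 151.5 | 187 139.5 152.5 | 248 138.5 147.5 | 255 138.5 151.5 | 262 138.5 151.5 | 269 138.5 151.5 | 276 138.5 151.5 | 283 138.5 151.5 | 290 137.5 151.5 | 297 137.5 151.5 | 304 137.5 150.5 | 311 137.5 150.5 | 318 137.5 146.5 | 325 137.5 144.5 | 
151 nr 213.5 npadL 146.5 npadR 186.5 wl 238.5
159 nr 195.5 npadL 141.5 npadR 187.5 wl 238.5
167 nr 196.5 npadL 143.5 npadR 187.5 wl 239.5
175 nr 201.5 npadL 144.5 npadR 188.5 wl 239.5
183 nr 201.5 npadL 144.5 npadR 189.5 wl 229.5
191 nr 202.5 npadL 146.5 npadR 190.5 wl 231.5
199 nr 209.5 npadL 147.5 npadR 190.5 wl 243.5
207 nr 200.5 npadL 147.5 npadR 191.5 wl 230.5
215 nr 200.5 npadL 149.5 npadR 192.5 wl 239.5
223 nr 201.5 npadL 150.5 npadR 192.5 wl 239.5
231 nr 202.5 npadL 150.5 npadR 194.5 wl 241.5
239 nr 202.5 npadL 152.5 npadR 194.5 wl 233.5
-0.045 0.008 [[199.0, 146.2], [240.1, 146.2], [163.2, 146.2]]
-0.045 0.021 [[194.6, 148.1], [237.8, 148.2], [157.0, 148.1]]
-0.02 0.021 [[197.2, 182.3], [239.2, 182.3], [160.6, 182.3]]
0 0.021 [[199.1, 208.3], [240.2, 208.3], [163.4, 208.3]]
0.02 0.021 [[201.0, 233.1], [241.1, 233.2], [166.0, 233.1]]
0.04 0.021 [[202.7, 256.9], [242.0, 257.0], [168.5, 256.9]]
```

>>> send_rows --plan '[{"fingers":0.03,"tx":0.0015,"ty":0.0004,"tz":0.03,"ax":0,"ay":0,"az":-0.01},{"fingers":0.03,"tx":0,"ty":0,"tz":0.03,"ax":0,"ay":0,"az":0},{"fingers":0.03,"tx":0,"ty":0,"tz":0.015,"ax":0,"ay":0,"az":0},{"fingers":0.03,"tx":0,"ty":0,"tz":0.008,"ax":0,"ay":0,"az":0},{"fingers":0.03,"tx":0,"ty":0,"tz":0.006,"ax":0,"ay":0,"az":0},{"fingers":0.03,"tx":0,"ty":0,"tz":0.005,"ax":0,"ay":0,"az":0},{"fingers":0.03,"tx":0,"ty":0,"tz":0.004,"ax":0,"ay":0,"az":0},{"fingers":0.03,"tx":0,"ty":0,"tz":0,"ax":0,"ay":0,"az":0}]'

```text
time: 10.52
tcp_pos: [0.5081, 0.007, 0.0293]
eef_rot: [-0.0, -0.051, 0.999, -0.0]
contact_force: [0.5, -0.5, -3.5]
opening: 0.0492
gripper_force: 43.5
```

>>> send_rows --plan '[{"fingers":0.03,"tx":0,"ty":0,"tz":0.0015,"ax":0,"ay":0,"az":0},{"fingers":0.03,"tx":0,"ty":0,"tz":0.001,"ax":0,"ay":0,"az":0},{"fingers":0.065,"tx":0,"ty":0,"tz":0,"ax":0,"ay":0,"az":0},{"fingers":0.065,"tx":0,"ty":0,"tz":0,"ax":0,"ay":0,"az":0},{"fingers":0.065,"tx":0,"ty":0,"tz":0,"ax":0,"ay":0,"az":0},{"fingers":0.065,"tx":0,"ty":0,"tz":-0.03,"ax":0,"ay":0,"az":0},{"fingers":0.065,"tx":0,"ty":0,"tz":-0.04,"ax":0,"ay":0,"az":0},{"fingers":0.065,"tx":0,"ty":0,"tz":-0.04,"ax":0,"ay":0,"az":0},{"fingers":0.065,"tx":0,"ty":0,"tz":0,"ax":0,"ay":0,"az":0}]'

```text
time: 11.65
tcp_pos: [0.51, 0.0072, 0.1396]
eef_rot: [0.003, -0.05, 0.999, -0.0]
contact_force: [0.7, -0.2, -1.2]
opening: 0.0652
gripper_force: 0.0
```

```bash
python3 -c "
from near import *
go('wide_pack',.05,[.5088,.0074,.101],'pw',z0=.008)
from hov import *"
```

```text
[240. 133. 333. 257.] [(array([119., 289., 342., 365.]), 0.63)]
wide_pack [0.5085 0.0063 0.1052] 0.05866543095458754
tcp [0.51   0.0072 0.1396] theta -3.040627206418993 tilt [ 0.0058  0.0001 -1.    ] t 11.65 [ 0.1598  0.4372 -0.3171  1.9327  0.1872  0.7939  1.4114]
tool shift [ 0.0016 -0.0008 -0.    ] az -0.004204135552932087
```

>>> send_rows --plan '[{"fingers":0.08,"tx":0,"ty":0,"tz":0,"ax":0,"ay":0,"az":0.167},{"fingers":0.08,"tx":0,"ty":0,"tz":0,"ax":0,"ay":0,"az":0.167},{"fingers":0.08,"tx":0,"ty":0,"tz":0,"ax":0,"ay":0,"az":0.167},{"fingers":0.08,"tx":0.0253,"ty":0.031,"tz":0,"ax":0,"ay":0,"az":0},{"fingers":0.08,"tx":0.0253,"ty":0.031,"tz":0,"ax":0,"ay":0,"az":0},{"fingers":0.08,"tx":0.0253,"ty":0.031,"tz":0,"ax":0,"ay":0,"az":0},{"fingers":0.08,"tx":0.0253,"ty":0.031,"tz":0,"ax":0,"ay":0,"az":0},{"fingers":0.08,"tx":0.0253,"ty":0.031,"tz":0,"ax":0,"ay":0,"az":0},{"fingers":0.08,"tx":0,"ty":0,"tz":0,"ax":0,"ay":0,"az":0},{"fingers":0.08,"tx":0,"ty":0,"tz":0,"ax":0,"ay":0,"az":0}]'

```text
time: 13.0
tcp_pos: [0.4515, 0.1982, 0.1357]
eef_rot: [-0.001, 0.199, 0.98, -0.001]
contact_force: [-0.4, -0.2, 0.1]
opening: 0.0801
gripper_force: 0.0
```

```bash
sed -i 's/r\[3\]+15\]/r[3]+45]/' near.py; python3 -c "
from near import *
go('narrow_pack',.036,[.4537,.1994,-.399],'nn')
"
```

```text
[251. 137. 326. 289.] [(array([268., 150., 316., 270.]), 0.8)]
narrow_pack [ 0.4537  0.2002 -0.3993] 0.0618022480472471
tcp [0.4515 0.1982 0.1357] theta 2.741924971687708 tilt [-0.0018 -0.0015 -1.    ] t 13.0 [-0.3273  0.4159 -0.1917  1.973   0.1121  0.7649  0.587 ]
tool shift [-0.0013  0.0027 -0.    ] az -0.00038652200880218146
```

>>> send_rows --plan '[{"fingers":0.08,"tx":-0.0008,"ty":0.0027,"tz":0.04,"ax":0,"ay":0,"az":0},{"fingers":0.08,"tx":0,"ty":0,"tz":0.04,"ax":0,"ay":0,"az":0},{"fingers":0.08,"tx":0,"ty":0,"tz":0.039,"ax":0,"ay":0,"az":0},{"fingers":0.08,"tx":0,"ty":0,"tz":0,"ax":0,"ay":0,"az":0},{"fingers":0.02,"tx":0,"ty":0,"tz":0,"ax":0,"ay":0,"az":0},{"fingers":0.02,"tx":0,"ty":0,"tz":0,"ax":0,"ay":0,"az":0},{"fingers":0.02,"tx":0,"ty":0,"tz":0,"ax":0,"ay":0,"az":0},{"fingers":0.02,"tx":0,"ty":0,"tz":0,"ax":0,"ay":0,"az":0},{"fingers":0.02,"tx":0,"ty":0,"tz":0,"ax":0,"ay":0,"az":0},{"fingers":0.02,"tx":0,"ty":0,"tz":0,"ax":0,"ay":0,"az":0},{"fingers":0.02,"tx":0,"ty":0,"tz":0,"ax":0,"ay":0,"az":0}]'

```text
time: 14.48
tcp_pos: [0.4548, 0.2015, 0.0193]
eef_rot: [0.001, 0.199, 0.98, 0.001]
contact_force: [0.5, -1.2, 5.4]
opening: 0.035
gripper_force: 40.5
```

>>> send_rows --plan '[{"fingers":0.02,"tx":0,"ty":0,"tz":-0.04,"ax":0,"ay":0,"az":0},{"fingers":0.02,"tx":0,"ty":0,"tz":-0.04,"ax":0,"ay":0,"az":-0.167},{"fingers":0.02,"tx":0,"ty":0,"tz":-0.04,"ax":0,"ay":0,"az":-0.167},{"fingers":0.02,"tx":0,"ty":0,"tz":0,"ax":0,"ay":0,"az":-0.167},{"fingers":0.02,"tx":-0.005,"ty":-0.0415,"tz":0,"ax":0,"ay":0,"az":0},{"fingers":0.02,"tx":-0.005,"ty":-0.0415,"tz":0,"ax":0,"ay":0,"az":0},{"fingers":0.02,"tx":-0.005,"ty":-0.0415,"tz":0,"ax":0,"ay":0,"az":0},{"fingers":0.02,"tx":-0.005,"ty":-0.0415,"tz":0,"ax":0,"ay":0,"az":0},{"fingers":0.02,"tx":-0.005,"ty":-0.0415,"tz":0,"ax":0,"ay":0,"az":0},{"fingers":0.02,"tx":-0.005,"ty":-0.0415,"tz":0,"ax":0,"ay":0,"az":0},{"fingers":0.02,"tx":-0.005,"ty":-0.0415,"tz":0,"ax":0,"ay":0,"az":0},{"fingers":0.02,"tx":0,"ty":0,"tz":0,"ax":0,"ay":0,"az":0},{"fingers":0.02,"tx":0,"ty":0,"tz":0,"ax":0,"ay":0,"az":0}]'

```text
time: 16.1
tcp_pos: [0.5177, -0.0838, 0.1383]
eef_rot: [0.0, -0.051, 0.999, 0.0]
contact_force: [-0.4, 0.2, -2.0]
opening: 0.0356
gripper_force: 40.8
```

Run:
```python
import hov
from hov import *
hov.CR[:]=[.5134,-.0384,.101]
hov.hov(.036,-.046,.0193,'hn')
s=ctrl.sense();c=cam('wrist',s);im=cv2.imread('pics/hnwrist.png')[...,::-1].astype(np.float32)
g=cv2.GaussianBlur(im,(0,0),.8);b=g[...,2]-g[...,0];w=g.mean(2)
for x in range(240,330,15):
    d=np.diff(b[105:140,x:x+6].mean(1));e=np.diff(w[132:160,x:x+6].mean(1));print(x+2.5,'plate',105.5+d.argmax(),'fence out',132.5+e.argmax())
for y in range(150,176,5):
    r=w[y:y+3].mean(0);print(y+1,[int(v) for v in r[235:330:1]])if y==160 else None
print(proj(c,rot(hov.CR,[[-.06,-.046,0],[-.049,-.046,.008],[-.049,-.046,.021]])))
for y in(-.073,-.019):print(y,proj(c,rot(hov.CR,[[-.03,y,.008],[-.03,y,.021]])).ravel())
```

```text
Traceback (most recent call last):
AttributeError: 'function' object has no attribute 'CR'
```

Run:
```python
from hov import *
CR[:]=[.5134,-.0384,.101]
hov(.036,-.046,.0193,'hn')
s=ctrl.sense();c=cam('wrist',s);im=cv2.imread('pics/hnwrist.png')[...,::-1].astype(np.float32)
g=cv2.GaussianBlur(im,(0,0),.8);b=g[...,2]-g[...,0];w=g.mean(2)
for x in range(240,330,15):
    d=np.diff(b[105:140,x:x+6].mean(1));e=np.diff(w[132:160,x:x+6].mean(1));print(x+2.5,'plate',105.5+d.argmax(),'fence out',132.5+e.argmax())
print([int(v) for v in w[160:163].mean(0)[235:330]])
print(proj(c,rot(CR,[[-.06,-.046,0],[-.049,-.046,.008],[-.049,-.046,.021]])))
for y in(-.073,-.019):print(y,proj(c,rot(CR,[[-.03,y,.008],[-.03,y,.021]])).ravel())
# pack near end in hand
print('packnear',proj(c,rot([s['tcp_pos'][0],s['tcp_pos'][1],.101],[[-.041,0,s['tcp_pos'][2]-.0193],[-.041,-.018,s['tcp_pos'][2]+.0247],[-.041,.018,s['tcp_pos'][2]+.0247]])))
print([int(v) for v in w[165:215,275:285].mean(1)])
print([int(v) for v in w[225:228].mean(0)[225:345]])
```

```text
[ 0.5177 -0.0838  0.1383] 3.242656585471472 0.03556116780676595 40.84055006504059 16.1 [ 0.3446  0.4622 -0.3354  1.8936  0.2021  0.8181  1.5749]
242.5 plate 123.5 fence out 141.5
257.5 plate 123.5 fence out 139.5
272.5 plate 123.5 fence out 139.5
287.5 plate 123.5 fence out 139.5
302.5 plate 124.5 fence out 139.5
317.5 plate 124.5 fence out 140.5
[152, 152, 152, 152, 152, 151, 152, 152, 151, 152, 152, 151, 150, 153, 175, 212, 228, 233, 235, 230, 224, 213, 193, 172, 154, 150, 152, 147, 112, 58, 41, 44, 44, 44, 44, 45, 45, 44, 44, 44, 44, 44, 45, 45, 44, 44, 44, 45, 45, 45, 45, 45, 45, 45, 44, 44, 44, 44, 44, 44, 44, 44, 44, 45, 44, 44, 44, 44, 44, 42, 54, 97, 139, 150, 148, 152, 167, 189, 212, 223, 230, 234, 233, 229, 214, 178, 151, 146, 147, 147, 148, 148, 148, 148, 148]
[[284.5891 124.389 ]
 [284.555  139.3961]
 [284.5037 140.9558]]
-0.073 [250.615  163.6419 248.9468 166.3248]
-0.019 [318.4799 163.7198 320.0468 166.4064]
packnear [[286.6071 176.864 ]
 [236.2541 200.794 ]
 [337.6485 200.9104]]
[45, 44, 44, 44, 45, 44, 45, 45, 44, 44, 44, 45, 44, 41, 38, 37, 37, 37, 37, 37, 37, 37, 37, 37, 37, 37, 37, 37, 37, 37, 37, 37, 37, 37, 38, 39, 40, 40, 41, 41, 41, 41, 42, 42, 42, 42, 42, 42, 42, 42]
[149, 164, 184, 210, 215, 236, 247, 247, 246, 247, 248, 232, 158, 61, 32, 38, 40, 40, 40, 41, 41, 42, 42, 42, 42, 42, 42, 42, 42, 42, 42, 42, 42, 42, 42, 42, 42, 42, 42, 42, 42, 42, 42, 42, 42, 42, 42, 42, 42, 42, 42, 42, 42, 42, 42, 42, 42, 42, 42, 42, 42, 42, 42, 42, 42, 42, 42, 42, 42, 42, 42, 42, 42, 42, 42, 42, 42, 42, 42, 42, 42, 42, 42, 42, 42, 42, 42, 42, 42, 42, 42, 42, 42, 42, 42, 42, 42, 42, 42, 42, 42, 42, 41, 40, 40, 39, 38, 34, 48, 122, 212, 241, 240, 238, 238, 238, 238, 238, 238, 239]
```

>>> send_rows --plan '[{"fingers":0.02,"tx":-0.0008,"ty":-0.0004,"tz":0.04,"ax":0,"ay":0,"az":0.003},{"fingers":0.02,"tx":0,"ty":0,"tz":0.03,"ax":0,"ay":0,"az":0},{"fingers":0.02,"tx":0,"ty":0,"tz":0.015,"ax":0,"ay":0,"az":0},{"fingers":0.02,"tx":0,"ty":0,"tz":0.009,"ax":0,"ay":0,"az":0},{"fingers":0.02,"tx":0,"ty":0,"tz":0.006,"ax":0,"ay":0,"az":0},{"fingers":0.02,"tx":0,"ty":0,"tz":0.005,"ax":0,"ay":0,"az":0},{"fingers":0.02,"tx":0,"ty":0,"tz":0.004,"ax":0,"ay":0,"az":0},{"fingers":0.02,"tx":0,"ty":0,"tz":0,"ax":0,"ay":0,"az":0}]'

```text
time: 17.2
tcp_pos: [0.5187, -0.0846, 0.0288]
eef_rot: [-0.0, -0.049, 0.999, -0.0]
contact_force: [-0.7, -0.3, -1.5]
opening: 0.0352
gripper_force: 40.9
```

>>> send_rows --plan '[{"fingers":0.02,"tx":0,"ty":0,"tz":0.0015,"ax":0,"ay":0,"az":0},{"fingers":0.02,"tx":0,"ty":0,"tz":0.0005,"ax":0,"ay":0,"az":0},{"fingers":0.052,"tx":0,"ty":0,"tz":0,"ax":0,"ay":0,"az":0},{"fingers":0.052,"tx":0,"ty":0,"tz":0,"ax":0,"ay":0,"az":0},{"fingers":0.052,"tx":0,"ty":0,"tz":0,"ax":0,"ay":0,"az":0},{"fingers":0.052,"tx":0,"ty":0,"tz":-0.03,"ax":0,"ay":0,"az":0},{"fingers":0.052,"tx":0,"ty":0,"tz":-0.04,"ax":0,"ay":0,"az":0},{"fingers":0.052,"tx":0,"ty":0,"tz":-0.04,"ax":0,"ay":0,"az":0},{"fingers":0.08,"tx":-0.0334,"ty":0.0155,"tz":0,"ax":0,"ay":0,"az":0},{"fingers":0.08,"tx":-0.0334,"ty":0.0155,"tz":0,"ax":0,"ay":0,"az":0},{"fingers":0.08,"tx":-0.0334,"ty":0.0155,"tz":0,"ax":0,"ay":0,"az":0},{"fingers":0.08,"tx":0,"ty":0,"tz":0,"ax":0,"ay":0,"az":0},{"fingers":0.08,"tx":0,"ty":0,"tz":0,"ax":0,"ay":0,"az":0}]'

```text
time: 18.82
tcp_pos: [0.6131, -0.0289, 0.1363]
eef_rot: [-0.001, -0.049, 0.999, -0.0]
contact_force: [-0.6, -0.9, 0.3]
opening: 0.0802
gripper_force: 0.0
```

Run:
```python
from hov import *
CR[:]=[.5134,-.0384,.099]
s=ctrl.sense();im=snap('wrist','bar.png');c=cam('wrist',s);print(s['tcp_pos'],s['eef_rot'],s['joints'])
print([(np.round(k['rect']),round(k['conf'],2)) for k in ctrl.find_in('wrist','bar_grip')[:2]])
a=im.copy()
R=lambda x0,x1,y0,y1,z:[[x0,y0,z],[x1,y0,z],[x1,y1,z],[x0,y1,z]]
a=cv2.resize(a,None,fx=1.42,fy=1.42,interpolation=cv2.INTER_CUBIC)
def dr(Q,col,p=CR):cv2.polylines(a,[np.round(proj(c,rot(p,np.array(Q)))*1.42).astype(np.int32)],True,col,1)
for y,h,w in((.046,.034,.05),(-.046,.027,.036)):
    dr(R(-.049,.049,y-h,y+h,.021),(0,255,0));dr(R(-.04,.04,y-w/2,y+w/2,.052),(255,255,0));dr(R(.04,.054,y-w*.275,y+w*.275,.03),(255,255,0))
for x in(.104,.098):
    print(x,proj(c,rot(CR,R(x-.008,x+.008,-.02,.02,.071))).round().tolist());dr(R(x-.008,x+.008,-.02,.02,.071),(255,0,0))
cv2.imwrite('pics/bar_o.png',a[...,::-1])
```

```text
[ 0.6131 -0.0289  0.1363] [-0.0007 -0.0491  0.9988 -0.0002] [ 0.2082  0.5852 -0.3267  1.6583  0.2225  0.9363  1.4683]
[(array([158., 182., 410., 242.]), 0.83)]
0.104 [[256.0, 220.0], [256.0, 244.0], [318.0, 244.0], [318.0, 220.0]]
0.098 [[255.0, 211.0], [256.0, 235.0], [318.0, 235.0], [319.0, 211.0]]
```

View pics/bar_o.png

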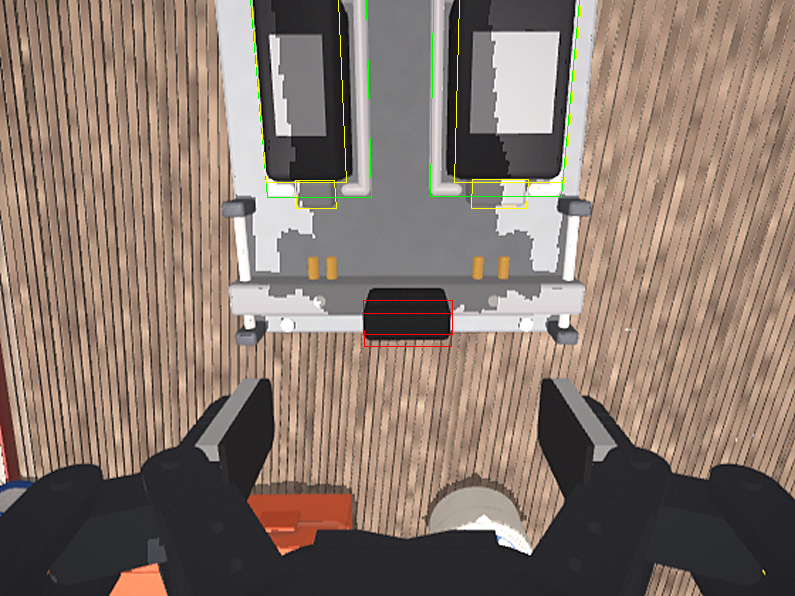

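>>> send_rows --force 40 --plan '[{"fingers":0.07,"tx":0,"ty":0,"tz":0.04,"ax":0,"ay":0,"az":0},{"fingers":0.07,"tx":0,"ty":0,"tz":0.035,"ax":0,"ay":0,"az":0},{"fingers":0.07,"tx":0,"ty":0,"tz":0.019,"ax":0,"ay":0,"az":0},{"fingers":0.03,"tx":0,"ty":0,"tz":0,"ax":0,"ay":0,"az":0},{"fingers":0.03,"tx":0,"ty":0,"tz":0,"ax":0,"ay":0,"az":0},{"fingers":0.03,"tx":0,"ty":0,"tz":0,"ax":0,"ay":0,"az":0},{"fingers":0.03,"tx":0,"ty":0,"tz":0,"ax":0,"ay":0,"az":0},{"fingers":0.03,"tx":0,"ty":0,"tz":0,"ax":0,"ay":0,"az":0}]'

```text
time: 19.92
tcp_pos: [0.6142, -0.0285, 0.0436]
eef_rot: [0.0, -0.049, 0.999, -0.0]
contact_force: [-1.6, -0.6, 5.2]
opening: 0.0391
gripper_force: 44.8
```

>>> send_rows --plan '[{"fingers":0.03,"tx":0.004,"ty":0,"tz":0,"ax":0,"ay":0,"az":0},{"fingers":0.03,"tx":0.004,"ty":0,"tz":0,"ax":0,"ay":0,"az":0},{"fingers":0.03,"tx":0.004,"ty":0,"tz":0,"ax":0,"ay":0,"az":0},{"fingers":0.03,"tx":0.004,"ty":0,"tz":0,"ax":0,"ay":0,"az":0},{"fingers":0.03,"tx":0.004,"ty":0,"tz":0,"ax":0,"ay":0,"az":0},{"fingers":0.03,"tx":0.003,"ty":0,"tz":0,"ax":0,"ay":0,"az":0},{"fingers":0.03,"tx":0.002,"ty":0,"tz":0,"ax":0,"ay":0,"az":0},{"fingers":0.03,"tx":0,"ty":0,"tz":0,"ax":0,"ay":0,"az":0}]'

```text
time: 20.92
tcp_pos: [0.5898, -0.031, 0.0436]
eef_rot: [0.001, -0.049, 0.999, -0.0]
contact_force: [0.6, 0.4, 7.0]
opening: 0.0392
gripper_force: 45.0
```

Moved 24.4 mm; a bit more until the stop.

>>> send_rows --plan '[{"fingers":0.03,"tx":0.002,"ty":0,"tz":0,"ax":0,"ay":0,"az":0},{"fingers":0.03,"tx":0.002,"ty":0,"tz":0,"ax":0,"ay":0,"az":0},{"fingers":0.03,"tx":0,"ty":0,"tz":0,"ax":0,"ay":0,"az":0}]'

```text
time: 21.3
tcp_pos: [0.586, -0.0313, 0.0436]
eef_rot: [0.001, -0.049, 0.999, -0.0]
contact_force: [1.2, -0.5, 6.5]
opening: 0.0394
gripper_force: 44.9
```

>>> send_rows --plan '[{"fingers":0.03,"tx":0.002,"ty":0,"tz":0,"ax":0,"ay":0,"az":0},{"fingers":0.03,"tx":0.002,"ty":0,"tz":0,"ax":0,"ay":0,"az":0},{"fingers":0.03,"tx":0,"ty":0,"tz":0,"ax":0,"ay":0,"az":0}]'

```text
time: 21.68
tcp_pos: [0.5841, -0.0315, 0.0436]
eef_rot: [0.003, -0.049, 0.999, 0.0]
contact_force: [8.9, -0.7, 1.4]
opening: 0.0394
gripper_force: 44.4
```

>>> send_rows --plan '[{"fingers":0.03,"tx":0.002,"ty":0,"tz":0,"ax":0,"ay":0,"az":0},{"fingers":0.03,"tx":0,"ty":0,"tz":0,"ax":0,"ay":0,"az":0}]'

```text
time: 21.92
tcp_pos: [0.5841, -0.0315, 0.0436]
eef_rot: [0.005, -0.049, 0.999, 0.0]
contact_force: [15.3, 0.1, -4.3]
opening: 0.0391
gripper_force: 43.7
```

>>> send_rows --plan '[{"fingers":0.07,"tx":-0.003,"ty":0,"tz":0,"ax":0,"ay":0,"az":0},{"fingers":0.07,"tx":0,"ty":0,"tz":0,"ax":0,"ay":0,"az":0},{"fingers":0.07,"tx":0,"ty":0,"tz":0,"ax":0,"ay":0,"az":0},{"fingers":0.07,"tx":0,"ty":0,"tz":-0.03,"ax":0,"ay":0,"az":0},{"fingers":0.07,"tx":0,"ty":0,"tz":-0.04,"ax":0,"ay":0,"az":0},{"fingers":0.07,"tx":0,"ty":0,"tz":-0.04,"ax":0,"ay":0,"az":0},{"fingers":0.07,"tx":0,"ty":0,"tz":0,"ax":0,"ay":0,"az":0}]'

```text
time: 22.8
tcp_pos: [0.5834, -0.0315, 0.1558]
eef_rot: [0.003, -0.049, 0.999, -0.0]
contact_force: [0.1, 0.4, -0.5]
opening: 0.07
gripper_force: 0.0
```

Run:
```python
from fit import *
CR=[.5134,-.0384,.099]
s=ctrl.sense();im=snap('wrist','fin.png');c=cam('wrist',s)
w=im.max(2)
f=lambda x,y,z:proj(c,rot(CR,[[x,y,z]]))[0]
u=f(.073,0,.071);print('grip pred top far/near',f(.081,0,.071),f(.065,0,.071))
col=w[:,int(u[0])-8:int(u[0])+8].mean(1);r=np.where(col<70)[0];print('dark rows',r[(r>int(u[1])-50)&(r<int(u[1])+50)])
for n,y in(('wide',.046),('narrow',-.046)):
    u=f(0.03,y,.052);a,b=f(.04,y,.052),f(.04,y,.008);col=w[:,int(a[0])-4:int(a[0])+4].mean(1)
    print(n,'far top edge pred',a,'bottom',b,col[int(a[1])-12:int(a[1])+14].round().astype(int))
```

```text
grip pred top far/near [286.46438753 230.69939253] [286.43947268 208.89397432]
dark rows [196 197 198 199 200 201 202 203 204 205 206 207 208 209 210 211 212 213
 214 215 216 217 218 219 220 221 222 223 224 225 226 227]
wide far top edge pred [350.19519506 168.01053718] bottom [340.88659511 158.95293637] [ 38  37  36  36  36  33  22  79 138 138 121 122 123 122 122 122 122 122
 123 120 114 154 198 192 189 190]
narrow far top edge pred [222.60058676 168.21571594] bottom [231.80426455 159.13427332] [ 37  37  37  36  35  33  28  38 123 173 165 163 162 162 162 161 143 118
 122 121 118 140 184 177 174 175]
```

```bash
python3 -c "
from bench import ctrl
print(ctrl.job_done())"
```

```text
the job is handed in; nothing more can be done
None
```

Both packs are seated in their own bays, noses towards the contact bar; the bar is pulled to its hard stop and released, and the job is handed in at about 23 s of 72 s. After release I checked positions by pixel measurement rather than by eye: the packs read about 3 mm back from the bay centres, within the 7 mm limit.

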